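# Close the take-out box, slide it into its pick-up bay and ring the bell

### The job

First tip the open lid of the brown cardboard take-out box shut, then push the box along the counter into the free bay of the steel pick-up rack, the one with the number stand behind it, until it sits straight and right up against the stop, and only then ring the call bell by pressing its button fully down. Do all of it by touching and pushing: do not lift or carry anything, and do not shift the other cardboard box, the can, the order pad or the bell.

Things in the scene. Friction and masses are not known exactly. Their poses are not given: they have to be found in the camera images.
- order_box: brown cardboard take-out box with its lid open and two dip cups inside, loose, about 0.23 kg. Origin: centre of the underside; +x from the front (small thumb notch) to the hinge at the back, z up; the back faces away from the robot within 20 deg at the start. Square, upright walls: 130 x 130 mm, tray 49.5 mm high, 52 mm with the lid shut
- order_box_lid (a joint): lid hinge, rad: 0 shut, 1.57 upright, 2.0 fully open. Axis along the box's y at the top of the back wall (x 65, z 49.5 mm). The lid is a flat 2.5 mm panel, 130 mm long and wide; open, its outside is the rear side, free edge 180 mm above the counter and at most 120 mm behind the box's origin. A light push (0.2 N) moves it; it rests where left above 1.2 rad and falls shut below 1.1; no latch
- free_bay: the free bay of the rack. Origin on the counter where the middle of the seated box comes; -y points in to the stop (face at y -66.5 mm), +y out of the mouth, x across. 148 mm wide between fences 42 mm high; these end at y +46 mm (outer one then flares out 30 mm), so the seated box stands 18 mm out. Number stand 176 mm high behind the stop at y -131 mm. Fixed; the nearer or the farther bay
- pickup_rack: brushed steel rack of two bays side by side, screwed to the counter, 305 mm across (x). Origin: counter level, middle of the stop's inner face, where the dividing fence meets it; +y points out of both mouths. Bay centre lines at x -75.5 and +75.5 mm. Fixed
- waiting_box: the other brown cardboard box, same size, shut, about 0.25 kg, standing in the other bay of the rack; must stay there. Origin: centre of the underside, same axes
- bell: the counter bell with a dark foot and a shiny dome, 82 mm across, loose, 0.16 kg. Origin: centre of the underside; the button's round top is 67 mm above it, on the axis, 16 mm across
- bell_button (a joint): travel of the bell's button, m: 0 is up, 0.005 is fully down, where it takes 8 N; springs back
- can: drink can, 66 mm across, 115 mm high, standing beyond the rack; must stay. Origin: centre of the underside
- order_box_center (a point): the middle of the take-out box: on its centre line, 26 mm above its underside; its axes are the box's
- pad: order pad lying flat between the rack and the bell, nearer the robot, 152 x 92 mm, 11 mm thick, loose; must stay. Origin: centre of the underside
Mind the look-alikes: they are no part of the job. Leave any orange or pink look-alike of the bell alone.

How it is judged:
By the outcome, as a careful person would: the job done as asked, in the order asked, and still so for the second after the job is handed in, with the robot touching nothing.
It also fails if it takes over 72 s, if anything falls off the work surface, if the arm or the gripper's body presses on something with over 40 N, if the wrist force passes 120 N, or if a joint passes its speed limit or range.

### The arm

A 6-joint arm with a two-finger parallel gripper is mounted at the origin on a cart in front of the work surface, level with it; the furniture and walls round the work are solid. World frame = base frame: x ahead of the robot, y to its left, z up, the work surface at z = 0. Lengths are in m, angles in rad, forces in N, time in s.
With the tool pointing down it reaches from about 0.25 to 0.725 m from the base axis. Payload 4 kg.
Tool frame: the origin (TCP) lies at the very end of the fingers, on their centre line; the grasp point (between the pads) lies 19 mm behind it; y points along the fingers, z is the direction in which the jaws open and shut, and the axes are right-handed (so a half turn about y gives the same grasp; the last joint's range is limited). The gripper opens to 85 mm and grips with 20 to 120 N. Pads are 22 mm wide; open, the fingers measure 114 mm over their backs; the gripper's body (76 mm by 85 mm) begins 54 mm behind the grasp point. The pads swing forward as they close: fully open they stand 13 mm farther back than shut.
Start: joints at [1.166, 0.241, 0.005, 1.335, 0, 1.571], TCP at [0.197, 0.46, 0.231] pointing down, gripper open.
Joint ranges: [-2.72, 2.72], [-1.05, 1.87], [-1.09, 1.28], [-1.99, 2.15], [-1.42, 1.44], [-3.14, 3.14]. Speed limits (rad/s): [2.79, 2.79, 3.14, 3.14, 3.14, 3.14].

### API

Orientations are given as a unit quaternion [x, y, z, w].
In Python, from workcell import bot gives the robot as it stands. The module is installed in compiled form; this text tells all that it offers.
- The arm moves only by the tool move_arm, never from a script. Its argument "increments" is a list of rows, each an object with "grip": the closure, from 0 (fully open) to 1 (shut); "linear": the shift along the tool's x, y, z scaled (see below), a list of three; "twist": the turn about the tool's y scaled (see below). A call has exactly 5 rows; each row shifts and turns the pose as measured when the row begins, along the tool's axes as they then stand; what a row does not reach is not made up. The controller multiplies each number of a shift by 0.2 m and each number of a turn by 2 rad. A row lasts 1/10 s, in which the tool goes at most 50 mm and 8.59 degrees, less where a joint would pass 70% of its speed; a pose out of reach is approached as far as the arm can. A call with a number of a shift or a turn outside -1 to 1 is refused whole. A call with a gripper value outside its range is refused whole. The fingers move at their own pace and stop on an object; the grip force is fixed at half the most. Time passes only in rows, so rows that do not move let the fingers close, or fill a call up. It gives the time, the measured TCP pose, the force and the opening at its end, in the units of the state.
- bot.get_obs(): the state, without advancing time (a new reading comes with each control period).
- bot.camera(name): name is "scene" or "top"; returns (picture, depth): 480x640x3 uint8, blue, green, red; 480x640 float32, m along the optical axis (not along the pixel's ray), 0 where there is no reading.
- bot.camera_params(name): a dict with "camera_matrix" (3x3 intrinsics, pixels), "rvec" (rotation vector, rad) and "tvec" (3), from world to camera coordinates, as OpenCV has them. Camera axes: x right, y down, z forward; pixel columns grow to the right and rows downward; lengths in m; the calibration is good to about 2 mm. A picture is of the moment at which its call begins. camera_params takes no time and is no camera call.
- bot.job_done(): hands the job in, once; it reports no verdict.
The state is a dict: "clock": time; "joint_pos": joint angles; "joint_vel": joint speeds; "tau": joint torques, N m; "eef_pos": TCP position; "tool_rot": TCP orientation; "ft_force": force on the tool from outside, world axes, zero at the start; "ft_torque": the same for the moment, N m; "grip_width": finger opening in m.
Only numpy, scipy, OpenCV 4.12 (cv2) and the standard library are available. Lean on these libraries where they do the work, as an engineer would, in place of code of your own. Each camera call takes 0.05 s, during which the arm holds its last target. There are 200 camera calls.

## Working session

There is one attempt and no reset: what is moved stays moved. The work goes in short steps, Python scripts to look and compute and a tool call to move; the robot and the scene stay as the last step left them, time stands still between calls to the robot, and variables do not carry over. Pictures are saved under pics/ and viewed, about 8 in all and at most 12, crops included, and the job is handed in when it is done.

Besides the shell and the picture viewer there is one more tool, called after "Call:" as name([rows], argument=value, ...), one row to a line, values as JSON. move_arm: Moves the arm, as the interface text tells. Its arguments: {"type":"object","properties":{"increments":{"type":"array"}},"required":["increments"]}

```bash
mkdir -p pics; cat > h.py <<'E'
import numpy as np, cv2
from workcell import bot
def cam(n):
    im,d=bot.camera(n); p=bot.camera_params(n)
    K=np.array(p["camera_matrix"]);R=cv2.Rodrigues(np.array(p["rvec"],float))[0];t=np.array(p["tvec"],float).ravel()
    v,u=np.mgrid[:480,:640]
    r=np.stack([(u-K[0,2])/K[0,0],(v-K[1,2])/K[1,1],np.ones_like(u,float)],-1)
    P=(r*d[...,None]-t)@R   # world points per pixel
    return im,d,P,K,R,t
def ray(uv,z,K,R,t):
    c=-R.T@t; w=R.T@np.array([(uv[0]-K[0,2])/K[0,0],(uv[1]-K[1,2])/K[1,1],1]); return c+w*(z-c[2])/w[2]
E
python3 - <<'E'
from h import *
o=bot.get_obs();print({k:np.round(v,3) for k,v in o.items()})
for n in("scene","top"):
    im,d,P,K,R,t=cam(n);cv2.imwrite(f"pics/{n}0.png",im);np.savez(f"{n}0.npz",im=im,d=d,P=P,K=K,R=R,t=t);print(n,-R.T@t,K[0,0],R[2],(d>0).mean())
E
```

```text
{'clock': np.float64(0.0), 'joint_pos': array([1.166, 0.241, 0.004, 1.335, 0.   , 1.571]), 'joint_vel': array([ 0.001, -0.001, -0.001,  0.001, -0.   ,  0.001]), 'tau': array([-0.0000e+00, -3.7232e+01,  2.5241e+01,  1.7000e-02, -0.0000e+00,
       -0.0000e+00]), 'eef_pos': array([0.197, 0.459, 0.23 ]), 'tool_rot': array([ 0.693, -0.142,  0.142, -0.692]), 'ft_force': array([-0.444, -0.228,  0.104]), 'ft_torque': array([ 0.01 , -0.025, -0.034]), 'grip_width': np.float64(0.085)}
scene [-0.03091211 -1.08861152  0.73688387] 506.89532775844833 [ 0.49058138  0.7048516  -0.51236133] 0.9835611979166666
top [ 0.08158437 -0.12319143  1.3604642 ] 459.6093437070566 [ 0.37557212 -0.03810595 -0.92600946] 0.996103515625
```

View pics/scene0.png

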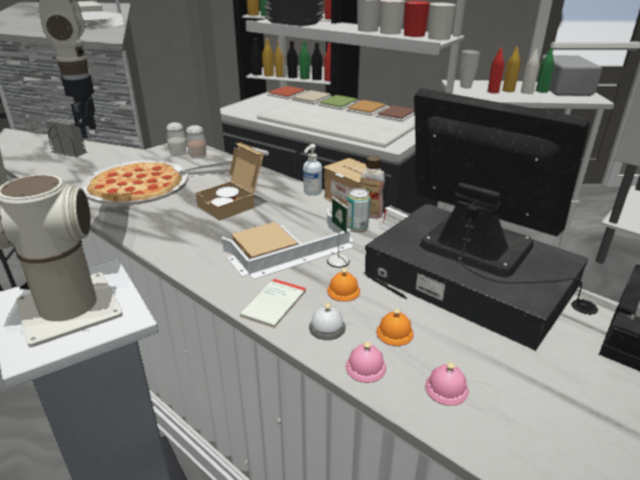

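View pics/top0.png

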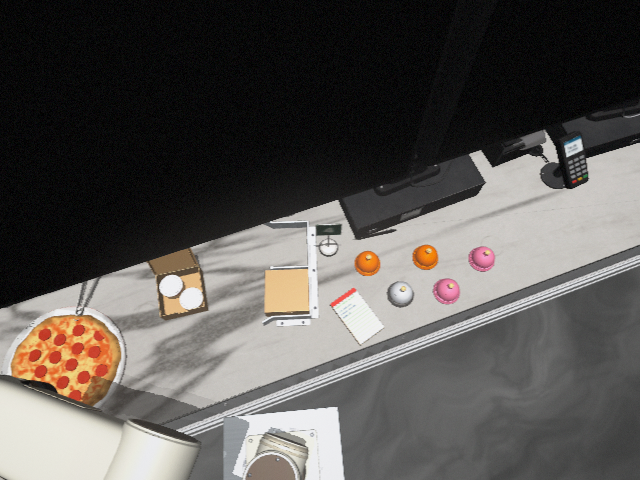

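Scene picture: the open order box is at about (228,197), and the rack at (285,245) with the shut waiting box in its nearer bay. The number stand at (340,215) is behind the farther bay, so that is the free one. There are five bells: orange (344,285) and (395,327), pink (366,361) and (447,382), and silver with a dark foot at (327,322). The silver one is the real bell, at (401,293) in the top picture. I'll measure these and confirm with a crop.

```bash
python3 - <<'E'
from h import *
T=np.load("top0.npz");S=np.load("scene0.npz")
def rect(Q,tag):
    Q=Q[:,:2].astype(np.float32)*1000
    r=cv2.minAreaRect(Q);print(tag,len(Q),np.round(r[0],1),np.round(r[1],1),round(r[2],1))
def comps(D,win,hi,lo,tag):
    P=D["P"];hsv=cv2.cvtColor(D["im"],cv2.COLOR_BGR2HSV)
    x0,y0,x1,y1=win
    m=np.zeros((480,640),bool);m[y0:y1,x0:x1]=True
    m&=(P[...,2]>lo)&(P[...,2]<hi)
    return m,P,hsv
# table check
for D,n,(u,v) in((T,"top",(230,330)),(S,"scene",(200,235))): print(n,"table",D["P"][v,u])
def show(tag,D,win,lo,hi,brown=None):
    m,P,h=comps(D,win,hi,lo,tag)
    if brown is True: m&=(h[...,1]>70)
    if brown is False: m&=(h[...,1]<60)
    k,l,s,_=cv2.connectedComponentsWithStats(m.astype(np.uint8))
    for i in range(1,k):
        if s[i,4]>25: Q=P[l==i];rect(Q,f"{tag} px{s[i,:4]} z{np.percentile(Q[:,2],[5,50,95]).round(4)}")
show("wait top",T,(255,255,320,330),.045,.06,True)
show("wait scene",S,(215,215,310,260),.045,.06,True)
show("obox top",T,(140,235,220,325),.038,.056)
show("olid top",T,(140,235,220,325),.06,.2)
show("obox scene",S,(185,140,270,225),.035,.056)
show("olid scene",S,(185,140,270,225),.06,.2)
show("rack top",T,(255,210,325,330),.03,.044)
show("rack scene",S,(215,200,360,280),.03,.044)
show("stand top",T,(310,215,350,260),.08,.2)
show("stand scene",S,(325,190,352,250),.08,.2)
show("bell top",T,(385,275,417,310),.02,.08)
show("bell scene",S,(305,295,348,340),.02,.08)
show("btn top",T,(385,275,417,310),.058,.08)
show("btn scene",S,(305,295,348,340),.058,.08)
show("pad top",T,(325,280,390,350),.006,.02)
show("can scene",S,(345,180,372,235),.02,.13)
a=cv2.resize(T["im"][205:335,135:425],None,fx=2.7,fy=2.7,interpolation=3);b=cv2.resize(S["im"][130:345,180:400],None,fx=1.1,fy=1.1)
cv2.imwrite("pics/crop1.png",a)
cv2.imwrite("pics/crop2.png",cv2.resize(S["im"][130:345,180:400],None,fx=2.7,fy=2.7,interpolation=3))
E
```

```text
top table [0.38954276 0.13808847 0.00112473]
scene table [0.37659882 0.1469944  0.00379799]
wait top px[264 269  45  44] z[0.0476 0.0519 0.0566] 1837 [482.1 -37.9] [129.8 132.1] 86.6
wait scene px[233 223  63  34] z[0.0492 0.0518 0.0542] 1237 [483.5 -41.7] [134.8 129.4] 87.2
obox top px[155 264  50  54] z[0.0389 0.0472 0.055 ] 370 [512.4 278.1] [138.8 131.4] 8.2
olid top px[146 248  51  26] z[0.0627 0.0909 0.1191] 696 [587.7 287.6] [ 33.7 127.7] 8.9
obox scene px[185 140  22  12] z[0.0365 0.0462 0.0543] 106 [588.7 737.4] [62.5 98.4] 36.4
obox scene px[196 179  59  33] z[0.0355 0.0415 0.0526] 681 [515.3 275.3] [141.4 146.1] 8.4
olid scene px[187 140  19   6] z[0.0605 0.0673 0.0769] 83 [595.5 709.9] [43.4 67.2] 68.1
olid scene px[229 143  35  49] z[0.0664 0.1174 0.1694] 1070 [599.7 286.3] [ 55.5 139.7] 8.3
rack top px[277 221  32  15] z[0.0319 0.0401 0.044 ] 85 [701.7 -78.2] [108.6  43.3] 61.4
rack top px[295 265  15   6] z[0.0324 0.0406 0.0435] 27 [555.7 -91. ] [45.  15.3] 71.7
rack top px[274 266  20   4] z[0.031  0.0394 0.0435] 33 [558.6 -33.6] [57.9  4.7] 89.2
rack top px[265 304  
[... 636 characters left out ...]
  18] z[0.0816 0.0997 0.1153] 56 [759.2 -47.4] [42.3  8.8] 55.1
stand scene px[332 197  17  39] z[0.1056 0.1413 0.1739] 453 [ 629.4 -178.7] [79.3  7.3] 87.3
bell top px[390 281  22  23] z[0.0253 0.0413 0.0604] 396 [ 452.5 -378.5] [63.2 66.7] 80.7
bell scene px[312 303  32  29] z[0.0227 0.0393 0.061 ] 645 [ 453.1 -386.2] [61.4 66.6] 14.7
btn scene px[324 303   8   6] z[0.0619 0.0646 0.0672] 34 [ 456.4 -383.3] [15.6 14.4] 71.5
pad top px[330 287  54  59] z[0.0071 0.0111 0.0157] 1451 [ 399.9 -238.8] [154.8  96.1] 31.3
pad top px[387 287   3  15] z[0.007  0.0105 0.0183] 29 [ 455.1 -343.4] [ 6.5 43.4] 82.6
can scene px[345 180  27  55] z[0.0281 0.0872 0.1152] 1184 [757.7 -96.2] [352.5  81.3] 54.0
```

View pics/crop1.png

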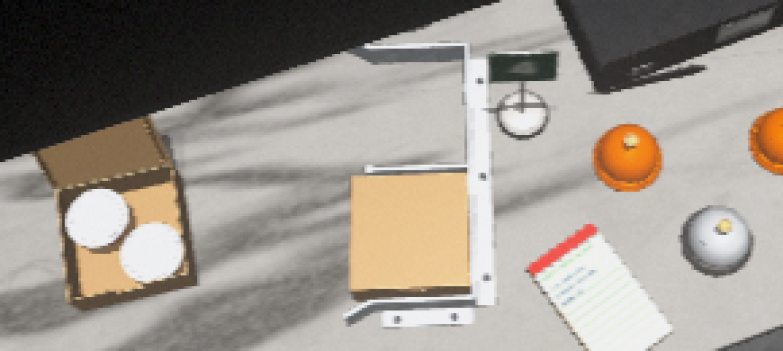

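View pics/crop2.png

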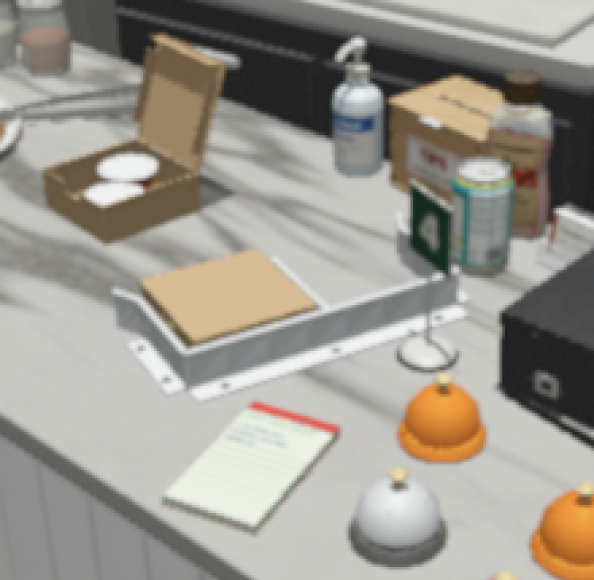

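The crops confirm the free farther bay with the "4" stand behind it, and the silver bell with a dark foot at (398,520) in the enlarged scene crop. The lid leans back behind the order box. I'll do one more measuring turn, for fine edges, overhead obstacles and tool axes.

```bash
cat >> h.py <<'E'
from scipy.spatial.transform import Rotation as Ro
def plan(target=None,yaw=None):
    """print shift in tool units to the world target, and twist to bring tool z (jaw axis) to world heading yaw deg (mod 180)"""
    o=bot.get_obs();M=Ro.from_quat(o["tool_rot"]).as_matrix();p=np.array(o["eef_pos"])
    h=np.degrees(np.arctan2(M[1,2],M[0,2]));hx=np.degrees(np.arctan2(M[1,0],M[0,0]))
    print("t%.2f"%o["clock"],"p",(p*1e3).round(1),"jaw head %.1f toolx head %.1f ydown %.3f"%(h,hx,M[2,1]),"F",np.round(o["ft_force"],1),"w %.3f j6 %.2f"%(o["grip_width"],o["joint_pos"][5]))
    if yaw is not None:
        d=(yaw-h+90)%180-90; print("turn world %.1f deg => twist units total %.3f"%(d,-np.radians(d)/2))
    if target is not None: print("shift units",((M.T@(np.array(target)-p))/.2).round(3))
    return M,p
E
python3 - <<'E'
from h import *
T=np.load("top0.npz");S=np.load("scene0.npz")
M,p=plan((.665,.225,.23),90);print(M.round(3))
# obstacles above z .06 in the reach area
for D,n in((T,"top"),(S,"scene")):
    P=D["P"]; m=(D["d"]>0)&(P[...,2]>.03)&(P[...,0]>.6)&(P[...,0]<1.0)&(P[...,1]>-.3)&(P[...,1]<.6)
    k,l,s,_=cv2.connectedComponentsWithStats(m.astype(np.uint8))
    for i in range(1,k):
        if s[i,4]>60: Q=P[l==i];print(n,s[i],np.percentile(Q,[3,97],0).round(3).tolist())
# edges by rays. fence tops (z .042) in top view: white/grey threshold; box edges of tray z .0495
K,R,t=T["K"],T["R"],T["t"]
f=2.7
def R_(c,z): u=(c[0]+.5)/f-.5+135; v=(c[1]+.5)/f-.5+205; return (ray((u,v),z,K,R,t)*1e3).round(1)[:2]
for nm,c,z in[("midfence start",(367,168),.042),("midfence end",(465,171),.042),("outer start inner",(380,47),.042),("outer end inner",(465,47),.042),("stop far end",(467,50),.042),("stop near",(469,168),.042),("near fence in start",(372,299),.042),("stop near end",(470,300),.042),
 ("wait FL",(351,289),.052),("wait FR",(470,289),.052),("wait BL",(352,175),.052),("wait BR",(470,174),.052),
 ("box FL",(68,300),.0495),("box FR",(191,276),.0495),("box BL",(57,190),.0495),("box BR",(176,167),.0495)]: print(nm,R_(c,z))
# bell button in both views (gold)
for D,n,w in((T,"top",(390,280,412,300)),(S,"scene",(318,300,338,314))):
    h=cv2.cvtColor(D["im"],cv2.COLOR_BGR2HSV);x0,y0,x1,y1=w
    m=(h[y0:y1,x0:x1,1]>50);v,u=np.nonzero(m);c=(u.mean()+x0,v.mean()+y0)
    print(n,"btn",len(u),c,(ray(c,.065,D["K"],D["R"],D["t"])*1e3).round(1))
E
```

```text
t0.10 p [196.7 459.1 230.5] jaw head 66.8 toolx head -23.2 ydown -1.000 F [-0.3 -0.2  0.9] w 0.085 j6 1.57
turn world 23.2 deg => twist units total -0.202
shift units [ 2.613  0.003 -0.154]
[[ 0.919 -0.001  0.394]
 [-0.394 -0.002  0.919]
 [ 0.    -1.    -0.002]]
top [339 191  29  46 822] [[0.646, -0.298, 0.035], [0.761, -0.233, 0.097]]
top [267 221  42  32 172] [[0.607, -0.117, 0.031], [0.713, 0.001, 0.049]]
top [315 224  27  20 293] [[0.624, -0.21, 0.099], [0.63, -0.14, 0.176]]
top [170 248  23   9 110] [[0.6, 0.228, 0.095], [0.611, 0.283, 0.129]]
scene [ 414   88   20  112 1218] [[0.756, -0.299, 0.188], [0.821, -0.261, 0.452]]
scene [236 143  28  41 554] [[0.601, 0.224, 0.1], [0.629, 0.349, 0.172]]
scene [304 144  18  45 567] [[0.774, 0.187, 0.033], [0.822, 0.226, 0.163]]
scene [ 315  156   70   97 3512] [[0.628, -0.2, 0.034], [0.896, 0.148, 0.177]]
scene [ 365  205   87   66 1977] [[0.649, -0.297, 0.037], [0.932, -0.104, 0.094]]
midfence start [562.3   5.4]
midfence end [ 548.9 -104.1]
outer start inner [711.2 -16.3]
outer end inner [ 702.3 -115.4]
stop far end [ 698.2 -117.4]
stop near [ 552.  -108.9]
near fence in start [411.9   6.6]
stop near end [401.3 -98.7]
wait FL [422.4  27.6]
wait FR [410.8 -99.8]
wait BL [551.9  21.5]
wait BR [ 541.3 -109.6]
box FL [438.4 330.4]
box FR [453.  199.4]
box BL [564.6 348.4]
box BR [580.  217.3]
top btn 21 (np.float64(403.0), np.float64(288.0)) [ 453.4 -380.8   65. ]
scene btn 27 (np.float64(327.85185185185185), np.float64(305.18518518518516)) [ 455.9 -384.4   65. ]
```

Call:
move_arm([
  {"grip":1,"linear":[0.23,-0.03,-0.01],"twist":0},
  {"grip":1,"linear":[0.24,-0.02,-0.015],"twist":0},
  {"grip":1,"linear":[0.24,0,-0.015],"twist":0},
  {"grip":1,"linear":[0.24,0,-0.015],"twist":0},
  {"grip":1,"linear":[0.24,0,-0.015],"twist":0},
])

```text
clock: 0.6
eef_pos: [0.4107, 0.3533, 0.2381]
tool_rot: [0.696, -0.138, 0.135, -0.692]
ft_force: [0.0, 1.6, -0.1]
grip_width: 0.012
```

Call:
move_arm([
  {"grip":1,"linear":[0.24,0,-0.015],"twist":0},
  {"grip":1,"linear":[0.24,0,-0.015],"twist":0},
  {"grip":1,"linear":[0.24,0,-0.015],"twist":0},
  {"grip":1,"linear":[0.24,0,-0.015],"twist":0},
  {"grip":1,"linear":[0.2,0,-0.015],"twist":0},
])

```text
clock: 1.1
eef_pos: [0.6271, 0.2445, 0.2341]
tool_rot: [0.696, -0.14, 0.134, -0.691]
ft_force: [-0.2, 0.9, -0.3]
grip_width: -0.0001
```

```bash
python3 -c "
from h import *
plan((.662,.240,.24),8)"
```

```text
t1.10 p [627.1 244.5 234.1] jaw head 67.7 toolx head -22.3 ydown -1.000 F [-0.2  0.9 -0.3] w -0.000 j6 0.76
turn world -59.7 deg => twist units total 0.521
shift units [ 0.17  -0.031  0.045]
```

Call:
move_arm([
  {"grip":1,"linear":[0.17,0,0.045],"twist":0},
  {"grip":1,"linear":[0,0,0],"twist":0.074},
  {"grip":1,"linear":[0,0,0],"twist":0.074},
  {"grip":1,"linear":[0,0,0],"twist":0.074},
  {"grip":1,"linear":[0,0,0],"twist":0.074},
])

```text
clock: 1.6
eef_pos: [0.6684, 0.2319, 0.2218]
tool_rot: [0.628, -0.343, 0.333, -0.614]
ft_force: [-0.4, 0.6, 0.3]
grip_width: 0.0001
```

Call:
move_arm([
  {"grip":1,"linear":[0,0,0],"twist":0.074},
  {"grip":1,"linear":[0,0,0],"twist":0.074},
  {"grip":1,"linear":[0,0,0],"twist":0.074},
  {"grip":1,"linear":[0,0,0],"twist":0},
  {"grip":1,"linear":[0,0,0],"twist":0},
])

```text
clock: 2.1
eef_pos: [0.6672, 0.2309, 0.2162]
tool_rot: [0.542, -0.472, 0.462, -0.52]
ft_force: [-0.3, -0.6, -0.8]
grip_width: -0.0001
```

```bash
python3 -c "
from h import *
M,p=plan((.664,.240,.135),8); print(M.round(2))
plan((.55,.225,.135),8)"
```

```text
t2.10 p [667.2 230.9 216.2] jaw head 7.3 toolx head -82.7 ydown -0.999 F [-0.3 -0.6 -0.8] w -0.000 j6 1.78
turn world 0.7 deg => twist units total -0.006
shift units [-0.051  0.406  0.003]
[[ 0.13 -0.03  0.99]
 [-0.99 -0.01  0.13]
 [ 0.01 -1.   -0.03]]
t2.10 p [667.2 230.9 216.2] jaw head 7.3 toolx head -82.7 ydown -0.999 F [-0.3 -0.6 -0.8] w -0.000 j6 1.78
turn world 0.7 deg => twist units total -0.006
shift units [-0.049  0.424 -0.572]
```

Call:
move_arm([
  {"grip":1,"linear":[-0.02,0.2,0.01],"twist":0},
  {"grip":1,"linear":[-0.02,0.2,0.01],"twist":0},
  {"grip":1,"linear":[0,0.01,0],"twist":0},
  {"grip":1,"linear":[0,0,-0.07],"twist":0},
  {"grip":1,"linear":[0,0,-0.07],"twist":0},
])

```text
clock: 2.6
eef_pos: [0.6412, 0.2345, 0.1339]
tool_rot: [0.543, -0.468, 0.46, -0.523]
ft_force: [0.8, 0.2, 0.9]
grip_width: 0.0003
```

Call:
move_arm([
  {"grip":1,"linear":[0,0,-0.06],"twist":0},
  {"grip":1,"linear":[0,0,-0.06],"twist":0},
  {"grip":1,"linear":[0,0,-0.06],"twist":0},
  {"grip":1,"linear":[0,0,-0.06],"twist":0},
  {"grip":1,"linear":[0,0,-0.06],"twist":0},
])

```text
clock: 3.1
eef_pos: [0.5855, 0.2265, 0.1481]
tool_rot: [0.54, -0.463, 0.461, -0.53]
ft_force: [0.7, -0.9, -0.8]
grip_width: 0.0002
```

Call:
move_arm([
  {"grip":1,"linear":[0,0,-0.06],"twist":0},
  {"grip":1,"linear":[0,0,-0.06],"twist":0},
  {"grip":1,"linear":[0,0,-0.06],"twist":0},
  {"grip":1,"linear":[0,0,-0.06],"twist":0},
  {"grip":1,"linear":[0,0,-0.06],"twist":0},
])

```text
clock: 3.6
eef_pos: [0.5283, 0.2182, 0.1601]
tool_rot: [0.538, -0.459, 0.461, -0.536]
ft_force: [0.4, 0.0, 0.7]
grip_width: -0.0001
```

```bash
cat >> h.py <<'E'
def rect(Q,tag):
    r=cv2.minAreaRect(Q[:,:2].astype(np.float32)*1000);a=r[2]
    a=(a+45)%90-45
    print(tag,len(Q),"c",np.round(r[0],1),np.round(r[1],1),"ang %.1f"%a,"z",np.percentile(Q[:,2],[5,50,95]).round(3))
def boxes(tag,names=("top","scene")):
    for n in names:
        im,d,P,*_=cam(n);cv2.imwrite(f"pics/{tag}_{n}.png",im)
        h=cv2.cvtColor(im,cv2.COLOR_BGR2HSV)
        m=(d>0)&(P[...,2]>.044)&(P[...,2]<.06)&(h[...,1]>60)&(h[...,0]<30)&(P[...,0]>.38)&(P[...,0]<.73)&(P[...,1]<.4)&(P[...,1]>-.2)
        m=cv2.morphologyEx(m.astype(np.uint8),cv2.MORPH_OPEN,np.ones((3,3)))
        k,l,s,_=cv2.connectedComponentsWithStats(m)
        for i in range(1,k):
            if s[i,4]>150: rect(P[l==i],f"{n} {s[i,:4]}")
E
python3 -c "
from h import *
plan((.53,.37,.23),8);boxes('a')"
```

```text
t3.60 p [528.3 218.2 160.1] jaw head 8.9 toolx head -81.1 ydown -1.000 F [0.4 0.  0.7] w -0.000 j6 1.81
turn world -0.9 deg => twist units total 0.008
shift units [-0.747 -0.353  0.125]
top [264 269  45  44] 1844 c [482.6 -37.2] [130.2 132.1] ang -2.5 z [0.047 0.052 0.057]
scene [233 223  63  34] 1270 c [484.1 -40.7] [135.6 128.9] ang -3.0 z [0.049 0.052 0.054]
```

```bash
python3 -c "
import cv2
a=cv2.resize(cv2.imread('pics/a_scene.png')[120:260,150:330],None,fx=3,fy=3);cv2.imwrite('pics/a1.png',a)"
```

```text
(no output)
```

View pics/a1.png

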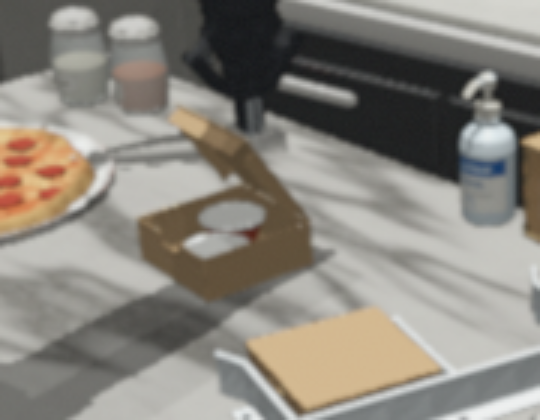

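In this view the lid is leaning forward past upright, with its free edge at about (190,125), and resting against the finger. I'll keep pushing.

Call:
move_arm([
  {"grip":1,"linear":[0,0.03,-0.06],"twist":0},
  {"grip":1,"linear":[0,0.03,-0.06],"twist":0},
  {"grip":1,"linear":[0,0.03,-0.07],"twist":0},
  {"grip":1,"linear":[0,0.03,-0.07],"twist":0},
  {"grip":1,"linear":[0,0.03,-0.07],"twist":0},
])

```text
clock: 4.2
eef_pos: [0.4694, 0.2097, 0.1366]
tool_rot: [-0.534, 0.455, -0.463, 0.542]
ft_force: [-0.6, -0.8, -0.9]
grip_width: 0.0003
```

Call:
move_arm([
  {"grip":1,"linear":[0,0,-0.1],"twist":0},
  {"grip":1,"linear":[0,-0.1,0],"twist":0},
  {"grip":1,"linear":[0,-0.2,0],"twist":0},
  {"grip":1,"linear":[0,0,0],"twist":0},
  {"grip":0,"linear":[0,0,0],"twist":0},
])

```text
clock: 4.7
eef_pos: [0.4494, 0.2064, 0.2014]
tool_rot: [-0.535, 0.453, -0.462, 0.543]
ft_force: [-0.2, 0.5, 0.0]
grip_width: 0.0134
```

```bash
python3 -c "
from h import *
plan((.53,.37,.23),8);boxes('b')"
```

```text
t4.70 p [449.4 206.4 201.4] jaw head 9.4 toolx head -80.6 ydown -1.000 F [-0.2  0.5  0. ] w 0.013 j6 1.84
turn world -1.4 deg => twist units total 0.012
shift units [-0.741 -0.136  0.533]
top [187 266  17  43] 507 c [517.6 231.4] [130.8  37.3] ang 8.0 z [0.047 0.052 0.056]
top [264 269  45  44] 1852 c [483.5 -37.6] [130.1 132.8] ang -3.3 z [0.047 0.052 0.056]
scene [196 181  57  27] 847 c [511.7 271.7] [132.1 141.4] ang 7.5 z [0.046 0.052 0.055]
scene [233 223  63  34] 1272 c [484.4 -40.2] [137.  129.4] ang -3.6 z [0.049 0.052 0.054]
```

The lid is shut: the top sits at z 0.052 in both views. Next I push the box's left side with both fingers open, starting with a position to the left of it.

Call:
move_arm([
  {"grip":0,"linear":[-0.2,0,0.095],"twist":0.012},
  {"grip":0,"linear":[-0.2,0,0.095],"twist":0},
  {"grip":0,"linear":[-0.2,0,0.095],"twist":0},
  {"grip":0,"linear":[-0.15,0,0.07],"twist":0},
  {"grip":0,"linear":[0,0,0],"twist":0},
])

```text
clock: 5.3
eef_pos: [0.4988, 0.3677, 0.1962]
tool_rot: [-0.532, 0.462, -0.469, 0.534]
ft_force: [-0.4, -0.7, -0.6]
grip_width: 0.0856
```

```bash
python3 -c "
from h import *
plan((.4985,.368,.02),8);boxes('c')"
```

```text
t5.30 p [498.8 367.7 196.2] jaw head 7.7 toolx head -82.3 ydown -1.000 F [-0.4 -0.7 -0.6] w 0.086 j6 2.08
turn world 0.3 deg => twist units total -0.002
shift units [-0.007  0.881 -0.009]
top [155 266  49  50] 1867 c [510.4 277.7] [131.5 131.3] ang 8.9 z [0.048 0.052 0.056]
top [264 269  45  44] 1863 c [482.6 -37.1] [130.1 132. ] ang -2.3 z [0.047 0.052 0.056]
scene [197 181  56  27] 847 c [511.8 273.7] [131.2 139.1] ang 9.1 z [0.047 0.052 0.054]
scene [233 223  63  34] 1273 c [483.9 -41.5] [136.8 129.4] ang -3.5 z [0.049 0.052 0.054]
```

Call:
move_arm([
  {"grip":0,"linear":[0,0.24,0],"twist":0},
  {"grip":0,"linear":[0,0.24,0],"twist":0},
  {"grip":0,"linear":[0,0.24,0],"twist":0},
  {"grip":0,"linear":[0,0.16,0],"twist":0},
  {"grip":0,"linear":[0.05,0,0],"twist":0},
])

```text
clock: 5.9
eef_pos: [0.5015, 0.3483, 0.0183]
tool_rot: [-0.53, 0.462, -0.471, 0.533]
ft_force: [-1.9, 0.7, 0.8]
grip_width: 0.0854
```

Call:
move_arm([
  {"grip":0,"linear":[0.05,0,0],"twist":0},
  {"grip":0,"linear":[0.05,0,0],"twist":0.01},
  {"grip":0,"linear":[0.05,0,0],"twist":0.01},
  {"grip":0,"linear":[0.05,0,0],"twist":0.01},
  {"grip":0,"linear":[0.05,0,0],"twist":0.01},
])

```text
clock: 6.4
eef_pos: [0.5109, 0.2939, 0.0265]
tool_rot: [-0.505, 0.485, -0.495, 0.515]
ft_force: [0.1, 1.1, -0.4]
grip_width: 0.0855
```

```bash
python3 -c "
from h import *
plan((.52,.236,.02),-3);boxes('d')"
```

```text
t6.40 p [510.9 293.9  26.5] jaw head 2.3 toolx head -87.7 ydown -1.000 F [ 0.1  1.1 -0.4] w 0.086 j6 2.06
turn world -5.3 deg => twist units total 0.046
shift units [0.291 0.034 0.033]
top [177 265  45  47] 1826 c [514.  219.8] [134.  129.5] ang 2.5 z [0.047 0.052 0.056]
top [264 269  45  44] 1852 c [483.6 -37.6] [130.4 132.7] ang -3.6 z [0.047 0.052 0.056]
scene [206 188  56  27] 906 c [515.4 218.5] [133.8 148.8] ang 3.7 z [0.047 0.052 0.054]
scene [233 223  63  34] 1273 c [483.5 -41.5] [135.1 131.2] ang -4.8 z [0.049 0.052 0.054]
```

Call:
move_arm([
  {"grip":0,"linear":[0.05,0.012,0.0],"twist":0.009},
  {"grip":0,"linear":[0.05,0.012,0],"twist":0.009},
  {"grip":0,"linear":[0.05,0.012,0],"twist":0.009},
  {"grip":0,"linear":[0.05,0.012,0],"twist":0.009},
  {"grip":0,"linear":[0.05,0.012,0],"twist":0.009},
])

```text
clock: 7.0
eef_pos: [0.5132, 0.2429, 0.0155]
tool_rot: [0.479, -0.509, 0.519, -0.493]
ft_force: [0.7, 2.5, 1.8]
grip_width: 0.0855
```

Call:
move_arm([
  {"grip":0,"linear":[0.04,0,0],"twist":0.0},
  {"grip":0,"linear":[0,0,0],"twist":0},
  {"grip":0,"linear":[-0.1,0,0],"twist":0},
  {"grip":0,"linear":[-0.1,-0.1,0],"twist":0},
  {"grip":0,"linear":[0,-0.24,0],"twist":0},
])

```text
clock: 7.5
eef_pos: [0.5062, 0.2667, 0.075]
tool_rot: [0.485, -0.512, 0.519, -0.483]
ft_force: [0.5, 0.9, -0.4]
grip_width: 0.0851
```

```bash
python3 -c "
from h import *
plan((.40,.16,.12),87);boxes('e')"
```

```text
t7.50 p [506.2 266.7  75. ] jaw head -3.5 toolx head -93.5 ydown -1.000 F [ 0.5  0.9 -0.4] w 0.085 j6 2.12
turn world -89.5 deg => twist units total 0.781
shift units [ 0.567 -0.222 -0.496]
top [197 266  46  44] 1862 c [508.8 157.9] [131.5 132.6] ang -3.7 z [0.048 0.052 0.056]
top [264 269  45  44] 1863 c [482.6 -37.5] [130.2 131.5] ang -3.3 z [0.047 0.052 0.056]
scene [214 195  55  29] 982 c [510.9 155.2] [138.8 130.1] ang -3.9 z [0.048 0.052 0.054]
scene [233 223  63  34] 1271 c [484.5 -41.5] [136.  129.7] ang -2.5 z [0.049 0.052 0.054]
```

Call:
move_arm([
  {"grip":0,"linear":[0,-0.22,-0.05],"twist":0},
  {"grip":0,"linear":[0.18,0,-0.12],"twist":0},
  {"grip":0,"linear":[0.18,0,-0.12],"twist":0},
  {"grip":0,"linear":[0.18,0,-0.12],"twist":0},
  {"grip":0,"linear":[0,0,0],"twist":-0.074},
])

```text
clock: 8.1
eef_pos: [0.4197, 0.1625, 0.126]
tool_rot: [-0.519, 0.47, -0.484, 0.525]
ft_force: [0.0, -0.1, 0.5]
grip_width: 0.0859
```

Call:
move_arm([
  {"grip":0,"linear":[0,0,0],"twist":-0.074},
  {"grip":0,"linear":[0,0,0],"twist":-0.074},
  {"grip":0,"linear":[0,0,0],"twist":-0.074},
  {"grip":0,"linear":[0,0,0],"twist":-0.074},
  {"grip":0,"linear":[0,0,0],"twist":-0.074},
])

```text
clock: 8.6
eef_pos: [0.4156, 0.1575, 0.1243]
tool_rot: [0.663, -0.244, 0.258, -0.659]
ft_force: [1.0, -0.7, 0.6]
grip_width: 0.0853
```

Call:
move_arm([
  {"grip":0,"linear":[0,0,0],"twist":-0.074},
  {"grip":0,"linear":[0,0,0],"twist":-0.074},
  {"grip":0,"linear":[0,0,0],"twist":-0.074},
  {"grip":0,"linear":[0,0,0],"twist":-0.074},
  {"grip":0,"linear":[0,0,0],"twist":-0.05},
])

```text
clock: 9.1
eef_pos: [0.4129, 0.1544, 0.122]
tool_rot: [0.713, -0.003, 0.012, -0.701]
ft_force: [-0.1, -0.7, 0.4]
grip_width: 0.0852
```

```bash
python3 -c "
from h import *
plan((.417,.163,.02),86.5)"
```

```text
t9.10 p [412.9 154.4 122. ] jaw head 88.8 toolx head -1.2 ydown -1.000 F [-0.1 -0.7  0.4] w 0.085 j6 0.39
turn world -2.3 deg => twist units total 0.020
shift units [0.013 0.509 0.052]
```

Call:
move_arm([
  {"grip":0,"linear":[0,0.2,0.03],"twist":0.02},
  {"grip":0,"linear":[0,0.2,0.02],"twist":0},
  {"grip":0,"linear":[0,0.1,0],"twist":0},
  {"grip":0,"linear":[0.06,0,0],"twist":0},
  {"grip":0,"linear":[0.06,0,0],"twist":0},
])

```text
clock: 9.6
eef_pos: [0.4383, 0.1595, 0.0195]
tool_rot: [0.714, -0.017, 0.026, -0.7]
ft_force: [-1.8, 0.3, 2.6]
grip_width: 0.0852
```

Call:
move_arm([
  {"grip":0,"linear":[0.06,0,0],"twist":0},
  {"grip":0,"linear":[0.06,0,0],"twist":0},
  {"grip":0,"linear":[0.06,0,0],"twist":0},
  {"grip":0,"linear":[0.06,0,0],"twist":0},
  {"grip":0,"linear":[0.06,0,0],"twist":0},
])

```text
clock: 10.1
eef_pos: [0.5071, 0.1549, 0.0261]
tool_rot: [0.713, -0.016, 0.029, -0.7]
ft_force: [-1.9, 0.3, -0.1]
grip_width: 0.0853
```

```bash
python3 -c "
from h import *
plan((.57,.153,.02),86.5);boxes('f')"
```

```text
t10.10 p [507.1 154.9  26.1] jaw head 86.4 toolx head -3.6 ydown -1.000 F [-1.9  0.3 -0.1] w 0.085 j6 0.37
turn world 0.1 deg => twist units total -0.001
shift units [0.314 0.036 0.011]
top [207 244  37  33] 894 c [593.5 142.7] [112.9 108.5] ang -2.7 z [0.047 0.052 0.056]
top [264 269  45  44] 1847 c [482.9 -37.5] [130.1 131.8] ang -3.1 z [0.047 0.052 0.056]
scene [251 190  42  27] 761 c [589.4 146.9] [137.2 130.3] ang -6.0 z [0.047 0.052 0.054]
scene [233 223  63  34] 1274 c [484.5 -41. ] [136.9 130.1] ang -2.9 z [0.049 0.052 0.054]
```

Call:
move_arm([
  {"grip":0,"linear":[0.06,0.02,0],"twist":0},
  {"grip":0,"linear":[0.06,0.02,0],"twist":0},
  {"grip":0,"linear":[0.05,0.01,0],"twist":0},
  {"grip":0,"linear":[0.04,0.01,0],"twist":0},
  {"grip":0,"linear":[0.03,0,0],"twist":0},
])

```text
clock: 10.7
eef_pos: [0.5588, 0.1513, 0.0179]
tool_rot: [0.713, -0.016, 0.03, -0.701]
ft_force: [-1.5, 0.3, -0.2]
grip_width: 0.0852
```

Call:
move_arm([
  {"grip":0,"linear":[0.02,0,0],"twist":0},
  {"grip":0,"linear":[0,0,0],"twist":0},
  {"grip":0,"linear":[-0.15,0,0],"twist":0},
  {"grip":0,"linear":[-0.2,-0.1,0],"twist":0},
  {"grip":0,"linear":[-0.2,-0.1,0],"twist":0},
])

```text
clock: 11.2
eef_pos: [0.4559, 0.1587, 0.0538]
tool_rot: [0.713, -0.016, 0.033, -0.701]
ft_force: [0.1, 0.8, 0.8]
grip_width: 0.0855
```

```bash
python3 -c "
from h import *
plan((.57,.153,.02),86.5);boxes('g')"
```

```text
t11.20 p [455.9 158.7  53.8] jaw head 86.0 toolx head -3.9 ydown -1.000 F [0.1 0.8 0.8] w 0.086 j6 0.42
turn world 0.5 deg => twist units total -0.004
shift units [0.567 0.183 0.014]
top [201 230  44  38] 1278 c [633.8 148.5] [131.2 120.3] ang -3.8 z [0.047 0.052 0.056]
top [264 269  45  44] 1850 c [483.  -38.1] [129.9 132.1] ang -2.9 z [0.047 0.052 0.056]
scene [254 187  54  26] 875 c [640.6 143.6] [139.3 130.4] ang -4.5 z [0.048 0.052 0.054]
scene [233 223  63  34] 1274 c [484.9 -40.3] [136.5 130.1] ang -3.1 z [0.049 0.052 0.054]
```

Call:
move_arm([
  {"grip":0,"linear":[0,-0.24,0],"twist":0.0},
  {"grip":0,"linear":[0,-0.1,0],"twist":0.074},
  {"grip":0,"linear":[0,0,0],"twist":0.074},
  {"grip":0,"linear":[0,0,0],"twist":0.074},
  {"grip":0,"linear":[0,0,0],"twist":0.074},
])

```text
clock: 11.8
eef_pos: [0.4537, 0.1609, 0.1273]
tool_rot: [0.67, -0.22, 0.244, -0.666]
ft_force: [-0.2, -0.2, -0.1]
grip_width: 0.0855
```

Call:
move_arm([
  {"grip":0,"linear":[0,0,0],"twist":0.074},
  {"grip":0,"linear":[0,0,0],"twist":0.074},
  {"grip":0,"linear":[0,0,0],"twist":0.074},
  {"grip":0,"linear":[0,0,0],"twist":0.074},
  {"grip":0,"linear":[0,0,0],"twist":0.074},
])

```text
clock: 12.3
eef_pos: [0.459, 0.1617, 0.1288]
tool_rot: [-0.532, 0.447, -0.474, 0.541]
ft_force: [-0.5, -0.3, 0.1]
grip_width: 0.0848
```

Call:
move_arm([
  {"grip":0,"linear":[0,0,0],"twist":0.074},
  {"grip":0,"linear":[0,0,0],"twist":0.0},
  {"grip":0,"linear":[0,0,0],"twist":0},
  {"grip":0,"linear":[0,0,0],"twist":0},
  {"grip":0,"linear":[0,0,0],"twist":0},
])

```text
clock: 12.8
eef_pos: [0.462, 0.162, 0.1292]
tool_rot: [0.495, -0.483, 0.512, -0.509]
ft_force: [0.1, -0.5, -0.3]
grip_width: 0.0856
```

```bash
python3 -c "
from h import *
plan((.6445,.245,.12),-3.3)"
```

```text
t12.80 p [462.  162.  129.2] jaw head 0.5 toolx head -89.5 ydown -0.999 F [ 0.1 -0.5 -0.3] w 0.086 j6 1.92
turn world -3.8 deg => twist units total 0.033
shift units [-0.408  0.078  0.913]
```

Call:
move_arm([
  {"grip":0,"linear":[-0.09,0.01,0.19],"twist":0.033},
  {"grip":0,"linear":[-0.1,0.01,0.19],"twist":0},
  {"grip":0,"linear":[-0.1,0.01,0.19],"twist":0},
  {"grip":0,"linear":[-0.1,0.01,0.19],"twist":0},
  {"grip":0,"linear":[-0.08,0.01,0.15],"twist":0},
])

```text
clock: 13.3
eef_pos: [0.6469, 0.2473, 0.1225]
tool_rot: [0.482, -0.5, 0.527, -0.49]
ft_force: [0.3, 0.8, 0.6]
grip_width: 0.0852
```

```bash
python3 -c "
from h import *
plan((.6445,.245,.02),-3.3);boxes('hh')"
```

```text
t13.30 p [646.9 247.3 122.5] jaw head -3.1 toolx head -93.2 ydown -0.999 F [0.3 0.8 0.6] w 0.085 j6 2.00
turn world -0.2 deg => twist units total 0.001
shift units [ 0.003  0.512 -0.029]
top [201 230  44  38] 1284 c [631.3 148.7] [130.7 118.2] ang -2.9 z [0.047 0.052 0.057]
top [264 269  45  44] 1844 c [482.8 -37.3] [130.2 131.8] ang -3.0 z [0.047 0.052 0.057]
scene [254 187  54  27] 889 c [640.4 143.4] [136.3 132.7] ang -4.5 z [0.047 0.052 0.054]
scene [233 223  63  34] 1262 c [484.1 -40.7] [136.4 131.2] ang -3.5 z [0.049 0.052 0.054]
```

Call:
move_arm([
  {"grip":0,"linear":[0,0.2,-0.01],"twist":0},
  {"grip":0,"linear":[0,0.2,-0.01],"twist":0},
  {"grip":0,"linear":[0,0.11,0],"twist":0},
  {"grip":0,"linear":[0.06,0,0.002],"twist":0},
  {"grip":0,"linear":[0.05,0.006,0.002],"twist":0},
])

```text
clock: 13.9
eef_pos: [0.6466, 0.2242, 0.0146]
tool_rot: [0.483, -0.499, 0.525, -0.492]
ft_force: [-0.1, 0.1, 0.9]
grip_width: 0.0853
```

Call:
move_arm([
  {"grip":0,"linear":[0.05,0.006,0.002],"twist":0},
  {"grip":0,"linear":[0.06,0.006,0.002],"twist":0},
  {"grip":0,"linear":[0.06,0.006,0.002],"twist":0},
  {"grip":0,"linear":[0.06,0.006,0.002],"twist":0},
  {"grip":0,"linear":[0.06,0.006,0.002],"twist":0},
])

```text
clock: 14.4
eef_pos: [0.6491, 0.1612, 0.0164]
tool_rot: [0.48, -0.498, 0.526, -0.495]
ft_force: [-0.1, 1.9, 0.8]
grip_width: 0.0856
```

```bash
python3 -c "
from h import *
plan((.638,.028,.02),-3.3);boxes('i')"
```

```text
t14.40 p [649.1 161.2  16.4] jaw head -2.8 toolx head -92.8 ydown -0.999 F [-0.1  1.9  0.8] w 0.086 j6 1.87
turn world -0.5 deg => twist units total 0.004
shift units [ 0.668 -0.011 -0.022]
top [221 224  43  42] 1420 c [641.5  88.2] [129.2 130.4] ang -2.2 z [0.047 0.052 0.056]
top [264 269  45  44] 1864 c [483.7 -37.6] [130.1 132.2] ang -3.1 z [0.047 0.052 0.056]
scene [264 193  57  28] 946 c [644.3  87.1] [151.5 129.8] ang -2.8 z [0.048 0.052 0.054]
scene [233 223  63  34] 1278 c [483.7 -40.7] [136.9 130.1] ang -3.3 z [0.049 0.052 0.054]
```

Call:
move_arm([
  {"grip":0,"linear":[0.06,0.004,0],"twist":0.004},
  {"grip":0,"linear":[0.06,0.004,0],"twist":0},
  {"grip":0,"linear":[0.06,0.004,0],"twist":0},
  {"grip":0,"linear":[0.06,0.004,0],"twist":0},
  {"grip":0,"linear":[0.06,0.004,0],"twist":0},
])

```text
clock: 15.0
eef_pos: [0.6469, 0.0986, 0.014]
tool_rot: [0.476, -0.499, 0.528, -0.495]
ft_force: [-0.1, 1.3, 1.0]
grip_width: 0.0851
```

Call:
move_arm([
  {"grip":0,"linear":[0.06,0.004,0],"twist":0},
  {"grip":0,"linear":[0.06,0.004,0],"twist":0},
  {"grip":0,"linear":[0.06,0.004,0],"twist":0},
  {"grip":0,"linear":[0.05,0.004,0],"twist":0},
  {"grip":0,"linear":[0.04,0,0],"twist":0},
])

```text
clock: 15.5
eef_pos: [0.6432, 0.0387, 0.0108]
tool_rot: [0.476, -0.5, 0.528, -0.494]
ft_force: [0.5, 1.3, 0.5]
grip_width: 0.0856
```

```bash
python3 -c "
from h import *
plan((.638,.028,.02),-3.2);boxes('j')"
```

```text
t15.50 p [643.2  38.7  10.8] jaw head -3.3 toolx head -93.3 ydown -0.999 F [0.5 1.3 0.5] w 0.086 j6 1.70
turn world 0.1 deg => twist units total -0.001
shift units [ 0.055 -0.047 -0.021]
top [262 223  42  41] 1584 c [636.2 -35.6] [127.2 132.2] ang -3.3 z [0.047 0.052 0.056]
top [265 269  44  44] 1720 c [483.1 -39.1] [126.5 132.5] ang -1.7 z [0.048 0.052 0.056]
scene [283 209  55  32] 1085 c [637.5 -34.3] [145.9 129.4] ang -4.0 z [0.047 0.052 0.054]
scene [233 223  63  34] 1271 c [484.  -40.2] [137.9 130.2] ang -3.4 z [0.049 0.052 0.054]
```

Call:
move_arm([
  {"grip":0,"linear":[0.02,0,0],"twist":0},
  {"grip":0,"linear":[0.02,0,0],"twist":0},
  {"grip":0,"linear":[0.015,0,0],"twist":0},
  {"grip":0,"linear":[0.015,0,0],"twist":0},
  {"grip":0,"linear":[0.01,0,0],"twist":0},
])

```text
clock: 16.1
eef_pos: [0.6415, 0.0289, 0.0107]
tool_rot: [0.475, -0.502, 0.523, -0.498]
ft_force: [-0.8, 3.9, 0.6]
grip_width: 0.0855
```

Call:
move_arm([
  {"grip":0,"linear":[0.01,0,0],"twist":0},
  {"grip":0,"linear":[0.01,0,0],"twist":0},
  {"grip":0,"linear":[0.01,0,0],"twist":0},
  {"grip":0,"linear":[0.01,0,0],"twist":0},
  {"grip":0,"linear":[0.01,0,0],"twist":0},
])

```text
clock: 16.6
eef_pos: [0.6404, 0.0293, 0.0108]
tool_rot: [0.474, -0.504, 0.517, -0.504]
ft_force: [1.3, 5.9, -0.1]
grip_width: 0.0853
```

```bash
python3 -c "
from h import *
plan((.638,.028,.02),-3.2);boxes('k')"
```

```text
t16.60 p [640.4  29.3  10.8] jaw head -2.5 toolx head -92.4 ydown -0.999 F [ 1.3  5.9 -0.1] w 0.085 j6 1.65
turn world -0.7 deg => twist units total 0.007
shift units [ 0.006 -0.047 -0.01 ]
top [268 223  40  41] 1505 c [634.5 -49.8] [119.4 133.6] ang -2.5 z [0.047 0.052 0.057]
top [270 269  39  43] 1517 c [482.9 -46.4] [111.9 133.1] ang -2.0 z [0.047 0.052 0.056]
scene [283 211  56  30] 1040 c [635.7 -42.4] [145.6 132.2] ang -2.2 z [0.049 0.052 0.054]
scene [233 223  63  34] 1266 c [484.5 -42.5] [136.6 129.5] ang -2.8 z [0.049 0.052 0.054]
```

Call:
move_arm([
  {"grip":0,"linear":[0.025,0,0],"twist":0},
  {"grip":0,"linear":[0.025,0,0],"twist":0},
  {"grip":0,"linear":[0.025,0,0],"twist":0},
  {"grip":0,"linear":[0.025,0,0],"twist":0},
  {"grip":0,"linear":[0.025,0,0],"twist":0},
])

```text
clock: 17.2
eef_pos: [0.6401, 0.0315, 0.0114]
tool_rot: [-0.465, 0.512, -0.501, 0.52]
ft_force: [0.2, 13.5, 1.3]
grip_width: 0.0855
```

Call:
move_arm([
  {"grip":0,"linear":[0,0,0],"twist":0},
  {"grip":0,"linear":[-0.03,0,0],"twist":0},
  {"grip":0,"linear":[-0.1,0,0],"twist":0},
  {"grip":0,"linear":[-0.2,-0.05,0],"twist":0},
  {"grip":0,"linear":[-0.15,-0.15,0],"twist":0},
])

```text
clock: 17.7
eef_pos: [0.6364, 0.1228, 0.0517]
tool_rot: [-0.469, 0.515, -0.502, 0.513]
ft_force: [-0.1, 0.2, -0.1]
grip_width: 0.0851
```

Call:
move_arm([
  {"grip":1,"linear":[-0.1,-0.15,0],"twist":0},
  {"grip":1,"linear":[-0.1,-0.15,0],"twist":0},
  {"grip":1,"linear":[0,-0.2,0],"twist":0},
  {"grip":1,"linear":[0,-0.1,0],"twist":0},
  {"grip":1,"linear":[0,0,0],"twist":0},
])

```text
clock: 18.2
eef_pos: [0.634, 0.1616, 0.181]
tool_rot: [-0.47, 0.511, -0.502, 0.515]
ft_force: [0.4, -0.0, -0.3]
grip_width: 0.0125
```

```bash
python3 -c "
from h import *
plan((.454,-.382,.24));boxes('l')
a=cv2.imread('pics/l_top.png')[200:340,240:430];b=cv2.imread('pics/l_scene.png')[180:350,210:370]
a=cv2.resize(a,(543,400),interpolation=3);b=cv2.resize(b,(376,400),interpolation=3)
cv2.imwrite('pics/l1.png',cv2.resize(np.hstack([a,b]),(796,346)))"
```

```text
t18.20 p [634.  161.6 181. ] jaw head -1.7 toolx head -91.5 ydown -0.998 F [ 0.4 -0.  -0.3] w 0.012 j6 1.83
shift units [ 2.721 -0.474 -0.81 ]
top [265 223  43  41] 1654 c [634.5 -45.2] [128.6 132.2] ang -2.3 z [0.047 0.052 0.056]
top [264 269  45  44] 1858 c [482.7 -37.8] [130.  131.3] ang -3.1 z [0.047 0.052 0.056]
scene [284 211  55  30] 1039 c [636.6 -48.6] [135.3 131.6] ang -2.5 z [0.049 0.052 0.054]
scene [233 223  63  34] 1280 c [484.9 -41.3] [137.  129.9] ang -3.1 z [0.049 0.052 0.054]
```

View pics/l1.png

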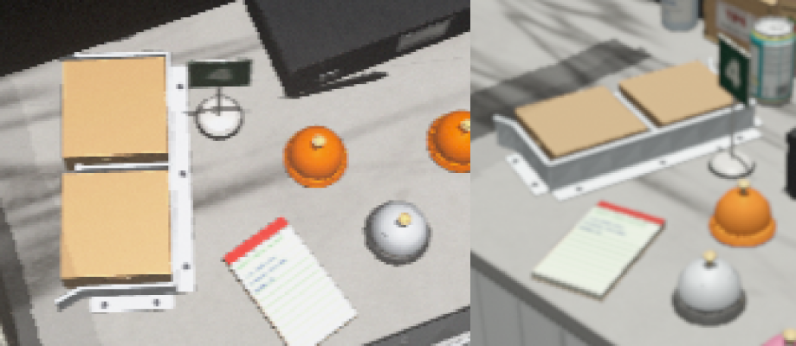

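Both boxes sit side by side in the rack, and the order box's stop edge is along the stop at about (165,55–155) in the crop. As a finer check of straightness and gap, I'll fit edge lines over several frames.

```bash
cat > chk.py <<'E'
from h import *
ims=[];
for _ in range(6): im,d,P,K,R,t=cam("top");ims.append(im.astype(float))
im=np.mean(ims,0).astype(np.uint8);b=cv2.resize(im[200:340,240:340],None,fx=6,fy=6,interpolation=cv2.INTER_CUBIC)
h=cv2.cvtColor(b,cv2.COLOR_BGR2HSV)
def edge(mask,r0,r1,z,last,c0=0,c1=100,rowwise=True):
    pts=[]
    for r in range(r0*6,r1*6):
        line=(mask[r] if rowwise else mask[:,r])
        c=np.nonzero(line[c0*6:c1*6])[0]
        if len(c):
            c=(c[-1]+1 if last else c[0])+c0*6
            uv=((c)/6-.5+240,(r+.5)/6-.5+200) if rowwise else ((r+.5)/6-.5+240,c/6-.5+200)
            pts.append(ray(uv,z,K,R,t)[:2]*1e3)
    pts=np.array(pts,np.float32);l=cv2.fitLine(pts,cv2.DIST_HUBER,0,.01,.01).ravel()
    a=(np.degrees(np.arctan2(l[1],l[0]))+45)%90-45
    return a,l
br=((h[...,1]>70)&(h[...,2]>120))
wh=((h[...,1]<35)&(h[...,2]>215))
for nm,(r0,r1) in{"order":(28,58),"wait":(76,104)}.items():
    for s in(True,False):
        a,l=edge(br,r0,r1,.052,s,20,80);print(nm,"stop" if s else "mouth","ang %.2f"%a,"pt",l[2:].round(1),"res")
for nm,(r0,r1) in{"far half":(30,60),"near half":(70,115),"all":(30,115)}.items():
    a,l=edge(wh,r0,r1,.002,True,60,85);print("flange",nm,"%.2f"%a,l[2:].round(1))
cv2.imwrite("pics/chk.png",b)
E
python3 chk.py
```

```text
order stop ang -2.18 pt [ 627.8 -109.7] res
order mouth ang -2.22 pt [638.4  18.8] res
wait stop ang -2.38 pt [ 478.1 -102.8] res
wait mouth ang -3.44 pt [492.8  26. ] res
flange far half -0.65 [ 645.3 -137.8]
flange near half -1.70 [ 486.8 -129.7]
flange all -2.42 [ 541.3 -132.1]
```

The order box reads −2.2° on both edges and the rack flange −2.4°. That makes it straight, and the stop blocked it with 13 N on the fingers. Next is the silver bell.

Call:
move_arm([
  {"grip":1,"linear":[0.1,-0.2,-0.03],"twist":0},
  {"grip":1,"linear":[0.22,-0.03,-0.067],"twist":0},
  {"grip":1,"linear":[0.22,-0.03,-0.067],"twist":0},
  {"grip":1,"linear":[0.22,-0.01,-0.067],"twist":0},
  {"grip":1,"linear":[0.22,-0.01,-0.067],"twist":0},
])

```text
clock: 19.1
eef_pos: [0.564, -0.0369, 0.2153]
tool_rot: [-0.477, 0.512, -0.496, 0.513]
ft_force: [0.9, 0.0, -0.8]
grip_width: -0.0003
```

Call:
move_arm([
  {"grip":1,"linear":[0.22,0,-0.067],"twist":0},
  {"grip":1,"linear":[0.22,0,-0.067],"twist":0},
  {"grip":1,"linear":[0.22,0,-0.067],"twist":0},
  {"grip":1,"linear":[0.22,0,-0.067],"twist":0},
  {"grip":1,"linear":[0.22,0,-0.067],"twist":0},
])

```text
clock: 19.6
eef_pos: [0.488, -0.2638, 0.2]
tool_rot: [-0.478, 0.513, -0.496, 0.513]
ft_force: [0.6, -0.3, 0.0]
grip_width: 0.0002
```

```bash
python3 -c "
from h import *
plan((.454,-.382,.15))"
```

```text
t19.60 p [ 488.  -263.8  200. ] jaw head -1.1 toolx head -91.0 ydown -0.998 F [ 0.6 -0.3  0. ] w 0.000 j6 1.06
shift units [ 0.606  0.215 -0.164]
```

Call:
move_arm([
  {"grip":1,"linear":[0.2,0,-0.055],"twist":0},
  {"grip":1,"linear":[0.2,0,-0.055],"twist":0},
  {"grip":1,"linear":[0.2,0.1,-0.055],"twist":0},
  {"grip":1,"linear":[0.02,0.1,0],"twist":0},
  {"grip":1,"linear":[0,0,0],"twist":0},
])

```text
clock: 20.1
eef_pos: [0.4466, -0.3966, 0.148]
tool_rot: [-0.475, 0.517, -0.498, 0.509]
ft_force: [-0.8, 0.1, 0.7]
grip_width: -0.0001
```

```bash
python3 -c "
from h import *
plan((.454,-.382,.085))
T=np.load('top0.npz')
for n,w in(('scene',(318,300,338,314)),):
    im,d,P,K,R,t=cam(n);cv2.imwrite('pics/m.png',cv2.resize(im[240:350,280:380],None,fx=6,fy=5.4,interpolation=3))
    # fingertip: lowest dark arm pixels
    o=bot.get_obs();p=np.array(o['eef_pos']);q=K@(R@p+t);print('TCP px',q[:2]/q[2])
    q=K@(R@np.array([.454,-.382,.067])+t);print('btn px pred',q[:2]/q[2])
"
```

```text
t20.10 p [ 446.6 -396.6  148. ] jaw head -1.7 toolx head -91.7 ydown -0.998 F [-0.8  0.1  0.7] w -0.000 j6 0.85
shift units [-0.057  0.319  0.03 ]
TCP px [328.14852197 276.71858588]
btn px pred [326.46113418 304.15797742]
```

View pics/m.png

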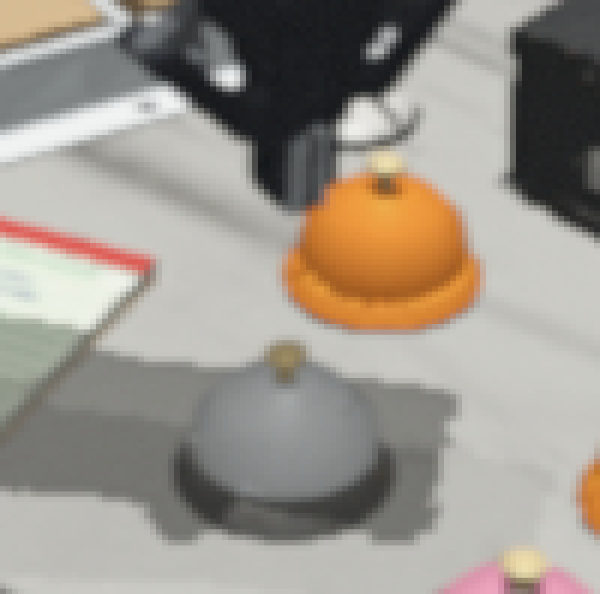

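The fingertip is above and behind the silver bell, and its button at crop (286,357) agrees with the predicted pixel. I'll centre over it, then press slowly.

Call:
move_arm([
  {"grip":1,"linear":[-0.057,0.05,0.03],"twist":0},
  {"grip":1,"linear":[0,0.1,0],"twist":0},
  {"grip":1,"linear":[0,0.1,0],"twist":0},
  {"grip":1,"linear":[0,0.03,0],"twist":0},
  {"grip":1,"linear":[0,0,0],"twist":0},
])

```text
clock: 20.65
eef_pos: [0.4602, -0.3766, 0.0963]
tool_rot: [-0.477, 0.512, -0.498, 0.512]
ft_force: [0.2, -0.7, 0.7]
grip_width: 0.0001
```

```bash
python3 -c "
from h import *
plan((.454,-.382,.07))"
```

```text
t20.65 p [ 460.2 -376.6   96.3] jaw head -1.2 toolx head -91.2 ydown -0.999 F [ 0.2 -0.7  0.7] w 0.000 j6 0.88
shift units [ 0.034  0.129 -0.033]
```

Call:
move_arm([
  {"grip":1,"linear":[0.03,0,-0.035],"twist":0},
  {"grip":1,"linear":[0.0,0.05,0],"twist":0},
  {"grip":1,"linear":[0,0.03,0],"twist":0},
  {"grip":1,"linear":[0,0.02,0],"twist":0},
  {"grip":1,"linear":[0,0.02,0],"twist":0},
])

```text
clock: 21.15
eef_pos: [0.4558, -0.3822, 0.0744]
tool_rot: [-0.477, 0.509, -0.5, 0.513]
ft_force: [-1.7, -1.1, 0.0]
grip_width: -0.0001
```

```bash
python3 -c "
from h import *
plan((.454,-.382,.06))"
```

```text
t21.15 p [ 455.8 -382.2   74.4] jaw head -1.1 toolx head -91.1 ydown -0.999 F [-1.7 -1.1  0. ] w -0.000 j6 0.87
shift units [ 0.003  0.071 -0.011]
```

Call:
move_arm([
  {"grip":1,"linear":[0,0.025,-0.008],"twist":0},
  {"grip":1,"linear":[0,0.025,0],"twist":0},
  {"grip":1,"linear":[0,0.025,0],"twist":0},
  {"grip":1,"linear":[0,0.025,0],"twist":0},
  {"grip":1,"linear":[0,0.025,0],"twist":0},
])

```text
clock: 21.65
eef_pos: [0.4544, -0.3822, 0.0619]
tool_rot: [-0.477, 0.507, -0.503, 0.512]
ft_force: [-9.6, 6.4, 29.0]
grip_width: 0.0003
```

Measured 29 N at z 61.9 mm, which is past the 8 N for full travel, so the button is at the bottom. Retracting straight up.

Call:
move_arm([
  {"grip":1,"linear":[0,-0.05,0],"twist":0},
  {"grip":1,"linear":[0,-0.15,0],"twist":0},
  {"grip":1,"linear":[0,-0.24,0],"twist":0},
  {"grip":1,"linear":[-0.1,-0.2,-0.2],"twist":0},
  {"grip":1,"linear":[0,0,-0.2],"twist":0},
])

```text
clock: 22.15
eef_pos: [0.3807, -0.3697, 0.1866]
tool_rot: [-0.478, 0.504, -0.504, 0.514]
ft_force: [-0.5, -0.8, 0.2]
grip_width: 0.0002
```

```bash
python3 chk.py; python3 -c "
from h import *
plan();boxes('z')
im,d,P,K,R,t=cam('scene');h=cv2.cvtColor(im,cv2.COLOR_BGR2HSV)[300:314,318:338,1]>50
v,u=np.nonzero(h);print('btn scene px now',len(u),u.mean()+318,v.mean()+300)
im2,d2,P2,*_=cam('top')
for D,n,w,lo,hi in((P,'bell s',(305,295,348,340),.02,.08),(P2,'bell t',(385,275,417,310),.02,.08),(P2,'pad',(325,280,386,350),.006,.02)):
    m=np.zeros((480,640),bool);m[w[1]:w[3],w[0]:w[2]]=1;m&=(D[...,2]>lo)&(D[...,2]<hi);rect(D[m],n)
a=cv2.resize(im2[200:340,240:430],(543,400),interpolation=3);b=cv2.resize(im[180:350,210:400],(447,400),interpolation=3)
cv2.imwrite('pics/z1.png',cv2.resize(np.hstack([a,b]),(796,322)))"
```

```text
order stop ang -2.29 pt [ 616.6 -109.3] res
order mouth ang -2.49 pt [638.5  18.7] res
wait stop ang -2.40 pt [ 478.1 -102.8] res
wait mouth ang -3.22 pt [486.4  26.3] res
flange far half -0.49 [ 645.9 -137.9]
flange near half -1.56 [ 472.6 -129.5]
flange all -2.42 [ 541.3 -132.1]
t22.45 p [ 378.9 -368.8  181.4] jaw head -1.1 toolx head -91.1 ydown -0.999 F [ 0.1 -0.4 -1. ] w 0.000 j6 0.79
top [265 223  43  41] 1645 c [634.7 -45.3] [128.6 132.8] ang -2.3 z [0.047 0.052 0.056]
top [264 269  45  44] 1863 c [482.9 -37.7] [129.8 130.9] ang -3.2 z [0.047 0.052 0.056]
scene [313 211  26  27] 352 c [667.3 -62.2] [152.9  64.1] ang -29.1 z [0.049 0.052 0.054]
scene [233 225  39  32] 694 c [469.8 -39.8] [137.2 103.5] ang -5.5 z [0.049 0.052 0.054]
btn scene px now 26 327.9230769230769 305.0769230769231
bell s 649 c [ 452.5 -385.5] [62.1 66.4] ang 12.9 z [0.022 0.039 0.061]Traceback (most recent call last):
  File "<string>", line 8, in <module>
    m=np.zeros((480,640),bool);m[w[1]:w[3],w[0]:w[2]]=1;m&=(D[...,2]>lo)&(D[...,2]<hi);rect(D[m],n)
                                                   
[... 221 characters left out ...]
                                                      ~~~~~~~~~~~~~^^^^^^^^^^^^^^^^^^
    return _quantile_unchecked(
        a, q, axis, out, overwrite_input, method, keepdims, weights)
    return _ureduce(a,
                    func=_quantile_ureduce_func,
    ...<5 lines>...
                    overwrite_input=overwrite_input,
                    method=method)
    r = func(a, **kwargs)
    result = _quantile(arr,
                       quantiles=q,
    ...<2 lines>...
                       out=out,
                       weights=wgt)
    slices_having_nans = np.isnan(arr[-1, ...])
                                  ~~~^^^^^^^^^
IndexError: index -1 is out of bounds for axis 0 with size 0
```

```bash
python3 -c "
from h import *
plan();print(bot.job_done())"
```

```text
t22.65 p [ 379.  -368.5  181.1] jaw head -1.1 toolx head -91.0 ydown -0.999 F [-0.6  0.8 -0.7] w 0.000 j6 0.79
the job is handed in; nothing more can be done
None
```

I tipped the lid shut from behind, pushed the box into the farther bay (the one with the number 4 stand) until it met the stop, then rang the silver bell. I handed the job in at 22.65 s.

- **Lid:** the box's top measured 52 mm above the counter in both views, so the lid is shut.
- **Box in the bay:** its centre is at about (0.635, −0.045) m. Its edges read −2.3° to −2.5° against −2.4° for the full rack flange line, so it sits straight. It stopped moving and took 13.5 N at the stop. I did not measure the gap to the stop directly; its edge lies about 0.6 mm deeper than the waiting box's.
- **Bell:** the press reached 29 N with the fingertip at 61.9 mm, against 8 N and 62 mm for fully down. Afterwards the button was within 0.2 px of its starting place in the scene view.
- **Waiting box:** unmoved to within about 1 mm.

**Failed or disagreeing checks:**
- The last script stopped with an error, because the arm hid the bell from the top camera. The order pad's final position was therefore not re-measured, and the last picture was not made. The arm passed only above the pad.
- I did not re-measure the can's position.
- In the final scene view the arm partly hid both boxes, so those box fits are unusable. The final box figures come from the top view.
- The flange fits on its two halves (−0.5° and −1.6°) disagree with the full line. I relied on the full line.

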